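# Tip the drain board, let the columns roll off, put the spanners away

### The arm

A 6-joint arm with a two-finger parallel gripper is mounted at the origin on a cart in front of the work surface, level with it; the furniture and walls round the work are solid. World frame = base frame: x ahead of the robot, y to its left, z up, the work surface at z = 0. Lengths are in m, angles in rad, forces in N, time in s.
With the tool pointing down it reaches from about 0.425 to 0.95 m from the base axis. Payload 14.7 kg.
Tool frame: the origin (TCP) lies midway between the tips of the shut fingers; the grasp point (between the pads) lies 19 mm behind it; z points along the fingers, y is the line along which they close (so a half turn about z gives the same grasp; the last joint's range is limited). The gripper opens to 85 mm and grips with 20 to 120 N. Pads are 22 mm wide; open, the fingers measure 114 mm over their backs; the gripper's body (76 mm by 85 mm) begins 54 mm behind the grasp point. The pads swing forward as they close: fully open they stand 13 mm farther back than shut.
Start: joints at [-1.168, 0.48, 1.596, -0, 1.065, -0.047], TCP at [0.283, -0.585, 0.231] pointing down, gripper open.
Joint ranges: [-2.75, 2.75], [-0.82, 2.05], [0.23, 2.67], [-1.56, 4.7], [0.09, 2.69], [-2.92, 2.92]. Speed limits (rad/s): [1.89, 1.89, 2.39, 3.01, 3.01, 3.01].

### API

Orientations are given as a unit quaternion [x, y, z, w].
In Python, from station import robot gives the robot as it stands.
- The arm moves only by the tool play_rows, never from a script. Its arguments are lists of equal length, an entry for each row: "travel": the shift along the tool's x, y, z normalised to -1 to 1, where 1 is 0.15 m, a list of three; "twist": the turn, a rotation vector about the tool's x, y, z normalised to -1 to 1, where 1 is 45 degrees, a list of three. A call has 1 to 20 rows; each row is the pose to reach, as a shift and turn from the pose commanded when the call began, along the tool's axes at that moment; what a row does not reach only later rows make up. A row lasts 1/8 s, in which the tool goes at most 62.5 mm and 10.7 degrees, less where a joint would pass 70% of its speed; a pose out of reach is approached as far as the arm can. A call with a number of a shift or a turn outside -1 to 1 is refused whole. A call with a gripper value outside its range is refused whole. "fingers" is the opening, from -1 (shut) to 1 (fully open), set as the call begins (left out, the last holds). The fingers move at their own pace and stop on an object; "grip_force" is the grip in N (left out, the last holds). Time passes only in rows, so rows that repeat a pose let the fingers close. It gives the time, the measured TCP pose, the force, the opening and the grip force at its end, in the units of the state.
- robot.sense(): the state, without advancing time (a new reading comes with each control period).
- robot.get_image(name): name is "side" or "top"; returns a dict with "frame" (384x512x3 uint8, blue, green, red), "z_map" (384x512 float32, m along the optical axis (not along the pixel's ray), 0 where there is no reading), "camera_matrix" (3x3 intrinsics, pixels), "R" (3x3) and "t" (3): a world point X has camera coordinates R X + t. Camera axes: x right, y down, z forward; pixel columns grow to the right and rows downward; lengths in m; the calibration is good to about 2 mm. A picture is of the moment at which its call begins.
- robot.hand_in(): hands the job in; it is judged then, once.
Trained networks look in the newest picture that a camera, given by its name, has taken for a name from the list of things; names that differ only in an ending like _2 or _b are one class to them, and where a whole thing is asked for, a point or a joint stands for the part that bears it (a point fixed in the world has none). Each returns a list of dicts, best first, with "conf" (0 to 1); they miss things now and then, are a little off and sometimes report something else, mostly with a low value. They report only what shows in the picture. A call takes as long as a camera call.
- robot.look_for(query, camera): "extent" ([left, top, right, bottom] in pixels, round what is visible of it).
- robot.landmark_of(query, camera): "at" ([column, row] in pixels: a listed point, or the origin of a listed thing).
The state is a dict: "clock": time; "joint_pos": joint angles; "qd": joint speeds; "tau": joint torques, N m; "position": TCP position; "tool_rot": TCP orientation; "ft_force": force on the tool from outside, world axes, zero at the start; "ft_torque": the same for the moment, N m; "gripper_width": finger opening in m; "grasp_force": force on a finger pad.
Only numpy, scipy, OpenCV 4.12 (cv2) and the standard library are available. Lean on these libraries where they do the work, as an engineer would, in place of code of your own. Each camera call takes 0.05 s, during which the arm holds its last target. There are 200 camera calls.

### The job

The rinsed column tubes and the spanners lie together on the tilting drain board. Without touching the columns, raise the board by the grip of its lift carriage until both columns have rolled into the padded trough but the spanners still lie on the slats, and let the carriage down gently onto its pawl so that the board stays tilted by itself. Then take the two spanners off the sloping board and lay them (do not drop them) flat in the steel tray, leaving the board tilted, the columns in the trough and everything else where it stands.

Things in the scene. Friction and masses are not known exactly. Their poses are not given: they have to be found in the camera images.
- drain_stand: Fixed steel stand of the tilting drain board, 150 mm wide. Origin: on the worktop under its middle; its x points away from the robot, y to the robot's left (yaw within 0.04). The slatted board lies over its base, the column trough is at its -y end, and at x +0.05, y +0.178 stands a 26 mm square aluminium post 279 mm high, with the ratchet strip on its -x face. Tall instruments stand close behind, their fronts 85 to 110 mm from this origin.
- carriage (a joint): Height (m) of the lift carriage on the post: 0 down (board level), at most 0.125. It bears the board's +y end: 6 to 12 N to lift, a few N more past each tooth. Its sprung pawl rides over the strip's saw teeth going up, holds going down. Teeth are 20 mm apart, the first holds at 0.04 to 0.065; where exactly is not measured: lower slowly and feel the load leave the hand as the pawl seats.
- lift_grip (a point): Centre of the carriage's black grip bar, to be pinched from above: 52 mm long along the stand's x, 16 mm thick along its y, 26 mm high, on two thin stems; 118 mm above the worktop when the carriage is down, and rises with it. The post's -x face is 82 mm away, the board's end 20 mm away on the -y side, 45 mm below the bar's underside.
- board (a joint): Tilt of the slatted board in rad: 0 level, positive with its +y end raised; about atan(carriage / 0.255). A column starts to roll at about 0.26 to 0.30 rad; spanners begin to slide somewhere above 0.42 rad.
- board_low (a point): Middle of the board's hinged low edge, level with the top of the slats; turns with the board: x along the hinge, y up the board, z square to the slats. Board 270 mm long (y), 143 mm wide, flat on top: nine white slats 23 mm wide, 8 mm thick, with 7 mm gaps, between steel side rails flush with them.
- trough (a point): Centre of the padded trough floor below the board's low edge, 12 mm above the worktop: inside 140 mm (x) by 86 mm (y), walls 50 mm above the floor, a padded ramp on the board's side.
- column_a_mid (a point): Centre of a round steel column tube lying across the board: 118 mm long along its own x with its plugs, tube 24 mm in diameter, round end fittings 28 mm in diameter on which it lies and rolls. It lies in a gap between two slats, which keeps it from rolling until the board is steep. Not to be touched.
- column_b_mid (a point): Centre of the second column tube, the same.
- spanner_a_mid (a point): Centre (half-way up) of a steel double open-ended spanner lying flat across the board, higher up than the columns: 120 mm long along its own y, heads 14 and 18 mm wide, 5 mm thick; the straight shank in the middle is 10 mm wide and 3 mm thick, 1 mm clear of the slats. About 80 g. Its z is square to its flat side.
- spanner_b_mid (a point): Centre (half-way up) of a second, equal spanner; which of the two lies higher on the board varies.
- tray_floor (a point): Centre of the inner floor of the shallow steel instrument tray, fixed, to the right of the trough, 3 mm above the worktop: inside 159 mm along its x, 119 mm along its y; rim 27 mm above this floor.
- column_a: the first column's body (origin at the underside of its start pose; turns as it rolls)
- column_b: the second column's body, likewise
- spanner_a: the first spanner's body, origin at the centre of its underside
- spanner_b: the second spanner's body, likewise
- beaker: bystander: clear 50 mL beaker, 45 x 56 mm high; origin under its centre; leave it alone
- filter_box: bystander: white carton 70 x 100 x 45 mm; origin under its centre; leave it alone
- bottle_amber: bystander: small amber bottle, black cap, 60 x 122 mm high; origin under its centre; leave it alone
- syringe: bystander: clear plastic syringe, 126 mm long; origin under its centre; leave it alone
- bottle_orange: bystander: large clear bottle, orange cap, 101 x 232 mm high; origin under its centre; leave it alone

How it is judged:
On the way:
1. both columns have rolled into the trough while both spanners still lie on the board, and the board stays tilted on its pawl with the hand off the carriage (x of column_a_mid in the frame of trough between -0.03 and 0.03 m and y of column_a_mid in the frame of trough between -0.036 and 0.048 m and z of column_a_mid in the frame of trough between 0.005 and 0.046 m and x of column_b_mid in the frame of trough between -0.03 and 0.03 m and y of column_b_mid in the frame of trough between -0.036 and 0.048 m and z of column_b_mid in the frame of trough between 0.005 and 0.046 m and x of spanner_a_mid in the frame of board_low between -0.07 and 0.07 m and y of spanner_a_mid in the frame of board_low between 0.1 and 0.27 m and z of spanner_a_mid in the frame of board_low between 0 and 0.025 m and x of spanner_b_mid in the frame of board_low between -0.07 and 0.07 m and y of spanner_b_mid in the frame of board_low between 0.1 and 0.27 m and z of spanner_b_mid in the frame of board_low between 0 and 0.025 m and value of joint board above 0.15 rad and contact force between the fingers and anything else below 0.3 N and velocity of joint carriage between -0.01 and 0.01 m/s), for 0.3 s.
At the end, for the whole second after the job is handed in: Both columns lie in the trough (their centres inside its walls), both spanners lie in the tray within 40 mm along and 55 mm across of its centre, flat within 0.25 rad and no more than 18 mm above its floor, all at rest, and the board still stands tilted by more than 0.15 rad (x of column_a_mid in the frame of trough between -0.03 and 0.03 m and y of column_a_mid in the frame of trough between -0.036 and 0.048 m and z of column_a_mid in the frame of trough between 0.005 and 0.046 m and x of column_b_mid in the frame of trough between -0.03 and 0.03 m and y of column_b_mid in the frame of trough between -0.036 and 0.048 m and z of column_b_mid in the frame of trough between 0.005 and 0.046 m and x of spanner_a_mid in the frame of tray_floor between -0.04 and 0.04 m and y of spanner_a_mid in the frame of tray_floor between -0.055 and 0.055 m and z of spanner_a_mid in the frame of tray_floor between -0.002 and 0.018 m and x of spanner_b_mid in the frame of tray_floor between -0.04 and 0.04 m and y of spanner_b_mid in the frame of tray_floor between -0.055 and 0.055 m and z of spanner_b_mid in the frame of tray_floor between -0.002 and 0.018 m and linear speed of each of column_a, column_b, spanner_a, spanner_b below 0.02 m/s and value of joint board above 0.15 rad and angle between each of spanner_a_mid, spanner_b_mid's own z axis and vertical below 0.25 rad); the robot touches nothing.
It fails at once if a column is touched by the gripper or arm (contact force between any of the fingers, the arm and column_a above 0.5 N or contact force between any of the fingers, the arm and column_b above 0.5 N).
It fails at once if a spanner slides off the board's low end or into the trough ((y of spanner_a_mid in the frame of trough between -0.04 and 0.05 m and z of spanner_a_mid in the frame of trough below 0.05 m) or (y of spanner_b_mid in the frame of trough between -0.04 and 0.05 m and z of spanner_b_mid in the frame of trough below 0.05 m)).
It fails at once if the carriage is dropped (falls faster than 0.2 m/s) (velocity of joint carriage below -0.2 m/s).
It fails at once if a spanner is dropped (falls free faster than 1 m/s) ((linear speed of spanner_a above 1 m/s and contact force between the fingers and spanner_a below 0.01 N) or (linear speed of spanner_b above 1 m/s and contact force between the fingers and spanner_b below 0.01 N)).
It fails at once if a bystander is pushed more than 30 mm from its place (distance of any of beaker, filter_box, bottle_amber, syringe, bottle_orange from where it was at the start of the episode above 0.03 m).
It also fails if it takes over 72 s, if anything falls off the work surface, if the arm or the gripper's body presses on something with over 40 N, if the wrist force passes 120 N, or if a joint passes its speed limit or range.

## Working session

There is one attempt and no reset: what is moved stays moved. The work goes in short steps, Python scripts to look and compute and a tool call to move; the robot and the scene stay as the last step left them, time stands still between calls to the robot, and variables do not carry over. Pictures are saved under pics/ and viewed, at most 10 in all, crops included, and the job is handed in when it is done.

Besides the shell and the picture viewer there is one more tool, called after "Request:" as name(argument=value, ...) on one line, values as JSON. play_rows: Moves the arm, as the interface text tells. Scaled input: -1 to 1 covers 0.15 m each way for a shift and 45 degrees each way for a turn. Its arguments: {"type":"object","properties":{"travel":{"type":"array"},"twist":{"type":"array"},"fingers":{"type":"number"},"grip_force":{"type":"number"}},"required":["travel","twist"]}

```bash
mkdir -p pics; cat > h.py <<'E'
import numpy as np, cv2
from station import robot
from scipy.spatial.transform import Rotation as Ro
def world(im,u,v,r=2):
    z=im["z_map"]; u0,v0=int(round(u)),int(round(v))
    p=z[max(0,v0-r):v0+r+1,max(0,u0-r):u0+r+1]; p=p[p>0]
    if len(p)==0: return None
    d=np.median(p); K=im["camera_matrix"]
    c=np.array([(u-K[0,2])/K[0,0]*d,(v-K[1,2])/K[1,1]*d,d])
    return im["R"].T@(c-im["t"])
def onplane(im,u,v,h):
    K=im["camera_matrix"];R=im["R"].T
    o=-R@im["t"]; d=R@np.array([(u-K[0,2])/K[0,0],(v-K[1,2])/K[1,1],1])
    return o+d*(h-o[2])/d[2]
E
cat > a.py <<'E'
from h import *
ims={}
for c in ["top","side"]:
    im=robot.get_image(c); ims[c]=im; cv2.imwrite(f"pics/{c}0.png",im["frame"])
    print(c,"cam at",(-im["R"].T@im["t"]).round(3),"K",im["camera_matrix"][0,0].round(1))
    for q in ["drain_stand","lift_grip","board_low","trough","column_a_mid","spanner_a_mid","tray_floor"]:
        for d in robot.landmark_of(q,c)[:3]:
            u,v=d["at"]; w=world(im,u,v)
            print(q,round(d["conf"],2),np.round(d["at"],0),None if w is None else w.round(3))
print(robot.sense())
E
python3 a.py; python3 -c "
import cv2,numpy as np
cv2.imwrite('pics/both0.png',np.hstack([cv2.resize(cv2.imread('pics/top0.png'),(400,300)),cv2.resize(cv2.imread('pics/side0.png'),(400,300))]))"
```

```text
top cam at [0.394 0.022 1.454] K 348.2
drain_stand 0.66 [242. 224.] [0.432 0.101 0.055]
lift_grip 0.72 [309. 161.] [ 0.692 -0.17   0.047]
lift_grip 0.69 [200. 234.] [0.392 0.27  0.044]
board_low 0.59 [292. 222.] [ 0.442 -0.102  0.013]
board_low 0.55 [270. 224.] [ 0.43  -0.01   0.059]
trough 0.8 [289. 222.] [ 0.441 -0.091  0.013]
trough 0.34 [250. 223.] [0.437 0.071 0.08 ]
column_a_mid 0.74 [266. 220.] [0.447 0.007 0.081]
spanner_a_mid 0.46 [235. 220.] [0.446 0.131 0.058]
tray_floor 0.95 [316. 219.] [ 0.456 -0.2    0.005]
tray_floor 0.74 [237. 221.] [0.443 0.124 0.057]
tray_floor 0.33 [200. 230.] [0.406 0.273 0.045]
side cam at [-0.27  -1.351  0.726] K 478.2
drain_stand 0.8 [220. 218.] [ 0.378 -0.016  0.053]
drain_stand 0.64 [293. 298.] [ 0.35  -0.483  0.008]
lift_grip 0.6 [190. 176.] [0.399 0.266 0.12 ]
lift_grip 0.58 [224. 217.] [ 0.39  -0.018  0.054]
board_low 0.66 [237. 213.] [ 0.447 -0.014  0.055]
trough 0.67 [245. 232.] [ 0.412 -0.123  0.033]
column_a_mid 0.79 [235. 209.] [ 0.443 -0.007  0.069]
spanner_a_mid 0.64 [217. 201.] [0.41  0.066 0.08 ]
spanner_a_mid 0.21 [238. 212.] [ 0.451 -0.012  0.056]
tray_floor 0.96 [270. 250.] [ 0.448 -0.221  0.003]
tray_floor 0.65 [210. 190.] [0.47  0.248 0.05 ]
{'clock': 0.8, 'joint_pos': array([-1.16762579e+00,  4.80191782e-01,  1.59628665e+00,  2.64170357e-06,
        1.06508155e+00, -4.65753686e-02]), 'qd': array([-1.73511185e-05,  1.42998344e-03, -4.65652442e-04, -1.63494849e-03,
       -2.94869710e-04,  6.20513305e-05]), 'tau': array([-4.31506705e-03, -9.50414085e+01, -4.30628872e+01, -7.41846397e-04,
        9.02002303e-04, -2.74402862e-05]), 'position': array([ 0.28261684, -0.58535507,  0.23130687]), 'tool_rot': array([9.74822587e-01, 2.22981891e-01, 4.03395549e-06, 1.58692211e-05]), 'ft_force': array([ 0.40061711,  0.99415687, -0.5104455 ]), 'ft_torque': array([ 0.00662986, -0.05588169,  0.05773635]), 'grasp_force': 0.0, 'gripper_width': 0.08530638354543046}
```

View pics/top0.png

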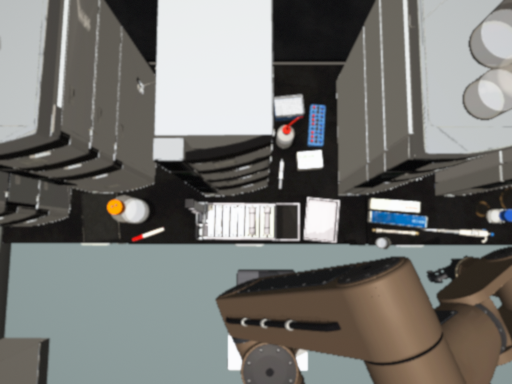

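View pics/side0.png

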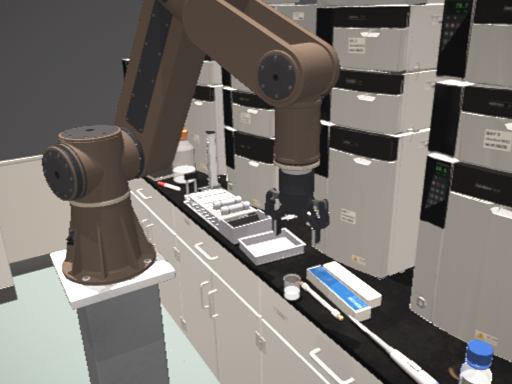

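The top view shows the board at columns 197–275, the trough at 275–300, the tray at 304–340 (rows 198–242) and the post at about (190,205). The side view shows the grip near (190,178). I'll zoom in on both.

```bash
python3 - <<'E'
import cv2,numpy as np
a=cv2.resize(cv2.imread('pics/top0.png')[190:252,180:345],(800,300),interpolation=cv2.INTER_CUBIC)
b=cv2.resize(cv2.imread('pics/side0.png')[160:270,165:310],(396,300),interpolation=cv2.INTER_CUBIC)
c=np.zeros((600,800,3),np.uint8);c[:300]=a;c[300:,:396]=b
cv2.imwrite('pics/z0.png',c)
E
```

```text
(no output)
```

View pics/z0.png

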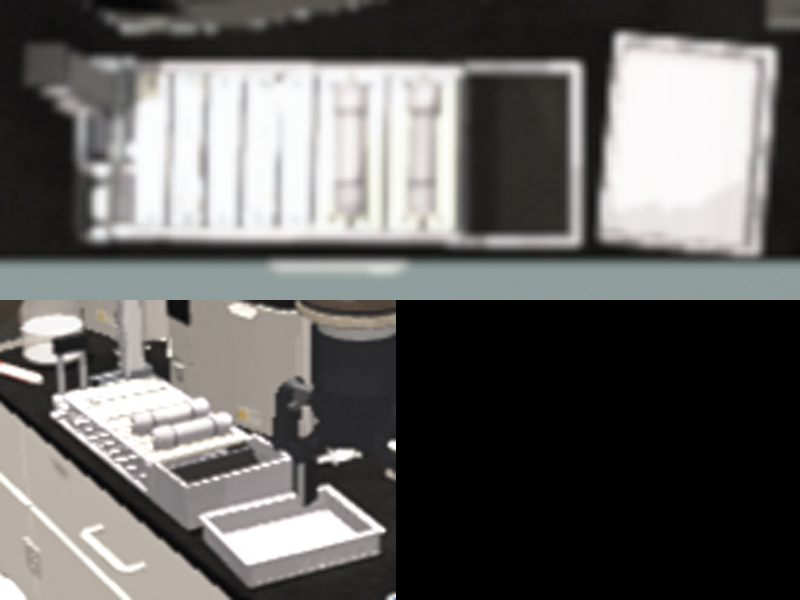

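```bash
cat > cloud.py <<'E'
from h import *
def cloud(im):
    z=im["z_map"];K=im["camera_matrix"];v,u=np.mgrid[:z.shape[0],:z.shape[1]]
    P=np.stack([(u-K[0,2])/K[0,0]*z,(v-K[1,2])/K[1,1]*z,z],-1).reshape(-1,3)
    W=(P-im["t"])@im["R"]; return W.reshape(*z.shape,3)
E
python3 - <<'E'
from cloud import *
T=robot.get_image("top");S=robot.get_image("side")
t=cloud(T);s=cloud(S)
m=(T["z_map"]>0)&(t[...,2]>.04)&(t[...,2]<.09)&(t[...,0]>.33)&(t[...,0]<.56)&(t[...,1]>-.16)&(t[...,1]<.3)
r=cv2.minAreaRect((t[m][:,:2]*1000).astype(np.float32));print("stand",r)
m=(T["z_map"]>0)&(t[...,2]>.018)&(t[...,2]<.04)&(t[...,0]>.33)&(t[...,0]<.58)&(t[...,1]>-.3)&(t[...,1]<-.14)
print("tray",cv2.minAreaRect((t[m][:,:2]*1000).astype(np.float32)),m.sum())
g=lambda c,z,a:(z>0)&(c[...,2]>a)&(c[...,2]<.145)&(c[...,0]>.33)&(c[...,0]<.56)&(c[...,1]>.2)&(c[...,1]<.33)
for n,c,I in(("t",t,T),("s",s,S)):
    m=g(c,I["z_map"],.095);p=c[m];print(n,len(p))
    bl=p[p[:,0]<.46]
    if len(bl):print(bl.min(0).round(3),bl.max(0).round(3),np.median(bl,0).round(3))
    for a in p[::max(1,len(p)//40)]:print(a.round(3),end=" ")
    print()
m=(s[...,2]>.16)&(s[...,2]<.3)&(s[...,0]>.38)&(s[...,0]<.56)&(s[...,1]>.2)&(s[...,1]<.35)&(S["z_map"]>0)
p=s[m];print("post",p.min(0).round(3),p.max(0).round(3),np.median(p,0).round(3))
m=(t[...,2]>.16)&(t[...,2]<.3)&(t[...,0]>.38)&(t[...,0]<.56)&(t[...,1]>.2)&(t[...,1]<.35)&(T["z_map"]>0)
p=t[m];print("postT",p.min(0).round(3),p.max(0).round(3),np.median(p,0).round(3))
# y profile of top along centre rows
for rr in (212,222,232):
    print(rr,[(round(float(a[1]),3),round(float(a[2]),3),round(float(a[0]),3)) for a in t[rr,192:306:3]])
E
```

```text
stand ((465.78192138671875, 84.81916046142578), (413.0033264160156, 185.27174377441406), 89.50144958496094)
tray ((475.60009765625, -220.9854736328125), (137.01222229003906, 216.0181121826172), 84.28201293945312) 275
t 99
[0.38  0.265 0.122] [0.425 0.281 0.139] [0.402 0.272 0.131]
[0.551 0.255 0.097] [0.552 0.243 0.096] [0.551 0.235 0.096] [0.551 0.227 0.097] [0.551 0.219 0.097] [0.551 0.207 0.1  ] [0.51  0.261 0.124] [0.507 0.259 0.109] [0.503 0.259 0.108] [0.499 0.259 0.109] [0.495 0.259 0.108] [0.492 0.26  0.102] [0.486 0.26  0.128] [0.481 0.264 0.144] [0.484 0.263 0.106] [0.48  0.266 0.111] [0.475 0.275 0.127] [0.474 0.266 0.133] [0.425 0.276 0.132] [0.425 0.268 0.134] [0.421 0.277 0.13 ] [0.421 0.268 0.135] [0.417 0.281 0.129] [0.417 0.272 0.134] [0.418 0.265 0.129] [0.414 0.276 0.132] [0.414 0.269 0.13 ] [0.41 0.28 0.13] [0.41  0.272 0.133] [0.41  0.265 0.129] [0.406 0.276 0.134] [0.406 0.269 0.131] [0.402 0.28  0.132] [0.402 0.272 0.131] [0.402 0.266 0.126] [0.399 0.276 0.131] [0.399 0.268 0.133] [0.395 0.281 0.127] [0.395 0.272 0.133] [0.395 0.266 0.124] [0.391 0.276 0.132] [
[... 3120 characters left out ...]
049, 0.399), (0.219, 0.051, 0.399), (0.206, 0.059, 0.399), (0.193, 0.064, 0.399), (0.187, 0.012, 0.399), (0.171, 0.052, 0.399), (0.158, 0.055, 0.399), (0.146, 0.055, 0.399), (0.134, 0.059, 0.399), (0.125, 0.013, 0.4), (0.11, 0.053, 0.4), (0.101, 0.01, 0.4), (0.086, 0.054, 0.4), (0.073, 0.078, 0.4), (0.062, 0.081, 0.4), (0.05, 0.061, 0.4), (0.039, 0.014, 0.4), (0.026, 0.056, 0.4), (0.014, 0.085, 0.4), (0.003, 0.08, 0.4), (-0.01, 0.06, 0.4), (-0.022, 0.041, 0.4), (-0.034, 0.042, 0.4), (-0.047, 0.026, 0.4), (-0.06, 0.012, 0.401), (-0.072, 0.016, 0.401), (-0.084, 0.018, 0.401), (-0.097, 0.014, 0.401), (-0.11, 0.006, 0.401), (-0.119, 0.041, 0.401), (-0.135, 0.003, 0.401), (-0.148, -0.003, 0.401)]
```

Grip centre is about (0.402, 0.271, 0.118). I'm setting off towards it, keeping x at about 0.44 on the way.

Request:
play_rows(travel=[[0.33,-0.13,0],[0.66,-0.26,0],[0.976,-0.38,0],[0.976,-0.38,0]], twist=[[0,0,0.2],[0,0,0.4],[0,0,0.573],[0,0,0.573]], fingers=0)

```text
clock: 1.4
position: [0.3918, -0.4679, 0.2315]
tool_rot: [1.0, 0.0, 0.0, -0.0]
ft_force: [-0.2, 0.0, 0.3]
gripper_width: 0.0425
grasp_force: 0.0
```

Request:
play_rows(travel=[[0.17,-0.35,0],[0.3,-0.7,0],[0.33,-1,0],[0.33,-1,0]], twist=[[0,0,0],[0,0,0],[0,0,0],[0,0,0]])

```text
clock: 1.9
position: [0.4391, -0.3183, 0.2315]
tool_rot: [1.0, 0.002, -0.0, -0.0]
ft_force: [-0.1, -0.5, -0.0]
gripper_width: 0.0429
grasp_force: 0.0
```

Request:
play_rows(travel=[[0,-0.35,0],[0,-0.7,0],[0,-1,0],[0,-1,0]], twist=[[0,0,0],[0,0,0],[0,0,0],[0,0,0]])

```text
clock: 2.4
position: [0.4391, -0.1692, 0.2315]
tool_rot: [1.0, 0.001, 0.0, -0.0]
ft_force: [0.4, -0.1, 0.0]
gripper_width: 0.0428
grasp_force: 0.0
```

Request:
play_rows(travel=[[0,-0.35,0],[0,-0.7,0],[0,-1,0]], twist=[[0,0,0],[0,0,0],[0,0,0]])

```text
clock: 2.78
position: [0.44, -0.0203, 0.2315]
tool_rot: [1.0, -0.0, 0.001, 0.0]
ft_force: [1.0, -0.4, 0.0]
gripper_width: 0.0428
grasp_force: 0.0
```

Request:
play_rows(travel=[[-0.1,-0.35,0],[-0.2,-0.7,0],[-0.25,-1,0]], twist=[[0,0,0],[0,0,0],[0,0,0]])

```text
clock: 3.15
position: [0.4023, 0.1302, 0.2316]
tool_rot: [1.0, -0.0, 0.001, 0.0]
ft_force: [1.0, 0.3, -0.3]
gripper_width: 0.0431
grasp_force: 0.0
```

Request:
play_rows(travel=[[0,-0.3,0],[0,-0.6,0],[0,-0.935,0],[0,-0.935,0],[0,-0.935,0]], twist=[[0,0,0],[0,0,0],[0,0,0],[0,0,0],[0,0,0]])

```text
clock: 3.78
position: [0.4027, 0.2691, 0.2312]
tool_rot: [1.0, 0.0, 0.0, 0.0]
ft_force: [-0.3, -0.4, 0.1]
gripper_width: 0.0429
grasp_force: 0.0
```

```bash
python3 - <<'E'
from cloud import *
S=robot.get_image("side");T=robot.get_image("top")
for n,I in(("s",S),("t",T)):
    c=cloud(I);m=(I["z_map"]>0)&(c[...,2]>.108)&(c[...,2]<.14)&(c[...,0]>.36)&(c[...,0]<.44)&(c[...,1]>.23)&(c[...,1]<.31)
    p=c[m];print(n,len(p),p.min(0).round(3),p.max(0).round(3)) if len(p) else 0
print(robot.sense()["joint_pos"].round(2))
cv2.imwrite("pics/s1.png",np.hstack([cv2.resize(S["frame"][100:260,120:280],(400,400),interpolation=2),cv2.resize(T["frame"][180:260,160:240],(400,400),interpolation=2)]))
E
```

```text
s 84 [0.374 0.255 0.108] [0.427 0.278 0.132]
t 5 [0.421 0.265 0.128] [0.425 0.272 0.136]
[ 0.53  0.25  1.97 -0.    0.93  2.1 ]
```

View pics/s1.png

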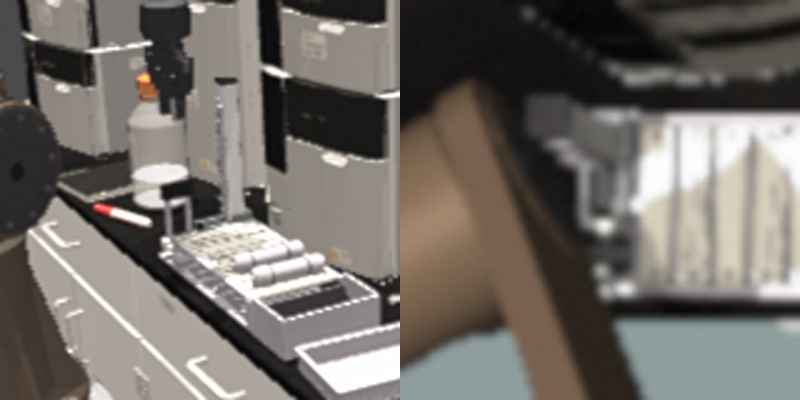

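The side view shows the hand directly above the bar, at about (175,185) in the crop. Descending and gripping.

Request:
play_rows(travel=[[0,0,0.25],[0,0,0.5],[0,0,0.7],[0,0,0.8],[0,0,0.88],[0,0,0.88],[0,0,0.88]], twist=[[0,0,0],[0,0,0],[0,0,0],[0,0,0],[0,0,0],[0,0,0],[0,0,0]])

```text
clock: 4.75
position: [0.4023, 0.2701, 0.1]
tool_rot: [1.0, -0.0, 0.0, -0.0]
ft_force: [-0.4, 0.5, 0.1]
gripper_width: 0.0426
grasp_force: 0.0
```

Request:
play_rows(travel=[[0,0,0],[0,0,0],[0,0,0],[0,0,0],[0,0,0],[0,0,0]], twist=[[0,0,0],[0,0,0],[0,0,0],[0,0,0],[0,0,0],[0,0,0]], fingers=-1, grip_force=50)

```text
clock: 5.5
position: [0.4023, 0.2715, 0.1002]
tool_rot: [1.0, -0.0, 0.001, -0.001]
ft_force: [-4.9, 16.5, 7.0]
gripper_width: 0.0155
grasp_force: 51.7
```

Request:
play_rows(travel=[[-0.003,-0.012,-0.02],[-0.003,-0.012,-0.06],[-0.003,-0.012,-0.1],[-0.003,-0.012,-0.14],[-0.003,-0.012,-0.18],[-0.003,-0.012,-0.22],[-0.003,-0.012,-0.26],[-0.003,-0.012,-0.3],[-0.003,-0.012,-0.33],[-0.003,-0.012,-0.36],[-0.003,-0.012,-0.39],[-0.003,-0.012,-0.42],[-0.003,-0.012,-0.44],[-0.003,-0.012,-0.46],[-0.003,-0.012,-0.48],[-0.003,-0.012,-0.5],[-0.003,-0.012,-0.515],[-0.003,-0.012,-0.53],[-0.003,-0.012,-0.53],[-0.003,-0.012,-0.53]], twist=[[0,0,0],[0,0,0],[0,0,0],[0,0,0],[0,0,0],[0,0,0],[0,0,0],[0,0,0],[0,0,0],[0,0,0],[0,0,0],[0,0,0],[0,0,0],[0,0,0],[0,0,0],[0,0,0],[0,0,0],[0,0,0],[0,0,0],[0,0,0]])

```text
clock: 8.0
position: [0.4021, 0.2716, 0.1789]
tool_rot: [1.0, -0.0, 0.001, -0.0]
ft_force: [7.6, -2.5, -10.2]
gripper_width: 0.0152
grasp_force: 50.2
```

```bash
cat > look.py <<'E'
import sys
from cloud import *
n=sys.argv[1]
S=robot.get_image("side");T=robot.get_image("top")
for c,I in(("side",S),("top",T)):
    for q in ["column_a_mid","spanner_a_mid"]:
        for d in robot.landmark_of(q,c)[:3]:
            w=world(I,*d["at"],1);print(c,q,round(d["conf"],2),np.round(d["at"]),None if w is None else w.round(3))
cv2.imwrite(f"pics/{n}.png",np.vstack([cv2.resize(T["frame"][190:252,180:345],(798,300),interpolation=2),np.hstack([cv2.resize(S["frame"][150:270,160:319],(398,300),interpolation=2),np.zeros((300,400,3),np.uint8)])]))
np.savez(f"{n}.npz",t=cloud(T),s=cloud(S),tf=T["frame"],sf=S["frame"])
E
python3 look.py l1
```

```text
side spanner_a_mid 0.49 [215. 189.] [0.429 0.122 0.105]
top spanner_a_mid 0.71 [194. 232.] [0.397 0.186 0.608]
top spanner_a_mid 0.42 [237. 216.] [0.462 0.119 0.105]
```

View pics/l1.png

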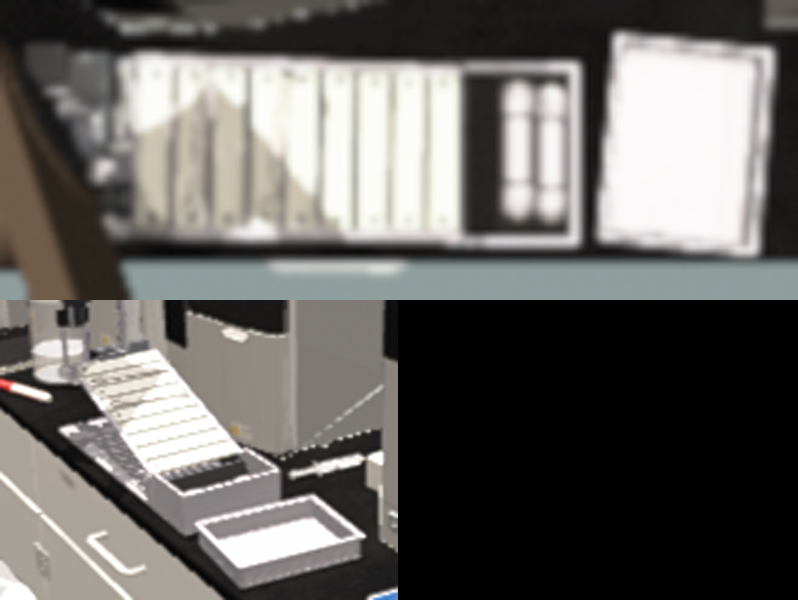

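Both columns are in the trough, at crop (515,150) and (550,150), and the spanners are still on the slats. Lowering slowly.

Request:
play_rows(travel=[[0,0,0.007],[0,0,0.014],[0,0,0.02],[0,0,0.027],[0,0,0.027]], twist=[[0,0,0],[0,0,0],[0,0,0],[0,0,0],[0,0,0]])

```text
clock: 8.93
position: [0.4021, 0.2716, 0.1749]
tool_rot: [1.0, -0.0, 0.001, 0.0]
ft_force: [7.8, -2.4, -9.5]
gripper_width: 0.0151
grasp_force: 50.8
```

Request:
play_rows(travel=[[0,0,0.007],[0,0,0.014],[0,0,0.02],[0,0,0.027],[0,0,0.027]], twist=[[0,0,0],[0,0,0],[0,0,0],[0,0,0],[0,0,0]])

```text
clock: 9.55
position: [0.4021, 0.2716, 0.1708]
tool_rot: [1.0, -0.0, 0.001, -0.0]
ft_force: [6.8, -3.8, -8.9]
gripper_width: 0.0155
grasp_force: 50.8
```

Request:
play_rows(travel=[[0,0,0.007],[0,0,0.014],[0,0,0.02],[0,0,0.02]], twist=[[0,0,0],[0,0,0],[0,0,0],[0,0,0]])

```text
clock: 10.05
position: [0.4022, 0.2716, 0.1679]
tool_rot: [1.0, -0.0, 0.001, -0.0]
ft_force: [7.3, -3.8, -7.7]
gripper_width: 0.0152
grasp_force: 50.9
```

Request:
play_rows(travel=[[0,0,0.007],[0,0,0.014],[0,0,0.02],[0,0,0.02]], twist=[[0,0,0],[0,0,0],[0,0,0],[0,0,0]])

```text
clock: 10.55
position: [0.4022, 0.2716, 0.165]
tool_rot: [1.0, -0.0, 0.001, -0.0]
ft_force: [5.8, -3.1, -4.8]
gripper_width: 0.0158
grasp_force: 51.4
```

Request:
play_rows(travel=[[0,0,0.007],[0,0,0.014],[0,0,0.014]], twist=[[0,0,0],[0,0,0],[0,0,0]])

```text
clock: 10.92
position: [0.4023, 0.2717, 0.1637]
tool_rot: [1.0, 0.0, 0.001, -0.0]
ft_force: [2.5, -5.2, 12.9]
gripper_width: 0.015
grasp_force: 54.0
```

Request:
play_rows(travel=[[0,0,0.007],[0,0,0.014],[0,0,0.014]], twist=[[0,0,0],[0,0,0],[0,0,0]])

```text
clock: 11.3
position: [0.4024, 0.2717, 0.1623]
tool_rot: [1.0, 0.0, 0.001, -0.0]
ft_force: [-0.3, -8.6, 22.5]
gripper_width: 0.0151
grasp_force: 55.5
```

The pawl has seated at a carriage height of about 0.064, which is roughly 0.25 rad of tilt. Relaxing the load, releasing and rising.

Request:
play_rows(travel=[[0,0.003,-0.006],[0,0.003,-0.011],[0,0.003,-0.011]], twist=[[0,0,0],[0,0,0],[0,0,0]])

```text
clock: 11.68
position: [0.4023, 0.2716, 0.1634]
tool_rot: [1.0, -0.0, 0.001, -0.001]
ft_force: [0.1, -2.2, 15.1]
gripper_width: 0.0152
grasp_force: 54.1
```

Request:
play_rows(travel=[[0,0,0],[0,0,0],[0,0,0],[0,0,0]], twist=[[0,0,0],[0,0,0],[0,0,0],[0,0,0]], fingers=0, grip_force=40)

```text
clock: 12.18
position: [0.4013, 0.2712, 0.1621]
tool_rot: [1.0, -0.0, -0.0, 0.0]
ft_force: [0.0, 0.1, 0.1]
gripper_width: 0.0424
grasp_force: 0.0
```

Request:
play_rows(travel=[[0,0,-0.1],[0,0,-0.35],[0,0,-0.6],[0,0,-0.8],[0,0,-0.8]], twist=[[0,0,0],[0,0,0],[0,0,0],[0,0,0],[0,0,0]])

```text
clock: 12.8
position: [0.4025, 0.2719, 0.2852]
tool_rot: [1.0, -0.0, 0.002, -0.001]
ft_force: [0.0, -0.1, -1.0]
gripper_width: 0.0424
grasp_force: 0.0
```

```bash
python3 look.py l2; python3 - <<'E'
import numpy as np,cv2
d=np.load('l2.npz');t=d['t'];f=d['tf'];s=d['sf']
m=(t[...,0]>.39)&(t[...,0]<.5)&(t[...,1]>-.01)&(t[...,1]<.2)&(t[...,2]>.04)&(t[...,2]<.14)
p=t[m];A=np.c_[p[:,:2],np.ones(len(p))]
for _ in range(3):
    k=np.linalg.lstsq(A,p[:,2],rcond=None)[0];r=p[:,2]-A@k;g=abs(r)<.008;p=p[g];A=A[g]
print("plane z=ax+by+c",k.round(4),"tilt",np.arctan(k[1]),len(p),r.std())
def st(a):
    g=cv2.cvtColor(a,cv2.COLOR_BGR2GRAY); return cv2.cvtColor(cv2.createCLAHE(3,(4,4)).apply(g),cv2.COLOR_GRAY2BGR)
a=cv2.resize(f[198:244,196:280],(800,438),interpolation=2)
cv2.imwrite('pics/z2.png',a)
b=cv2.resize(s[165:230,185:255],(640,594),interpolation=2)
cv2.imwrite('pics/z3.png',b)
E
```

```text
side spanner_a_mid 0.4 [217. 192.] [0.439 0.121 0.09 ]
side spanner_a_mid 0.37 [212. 180.] [0.457 0.2   0.107]
top column_a_mid 0.58 [242. 221.] [0.441 0.1   0.089]
top column_a_mid 0.5 [321. 221.] [ 0.447 -0.224  0.001]
top column_a_mid 0.45 [274. 223.] [ 0.436 -0.026  0.047]
top spanner_a_mid 0.41 [236. 218.] [0.452 0.124 0.096]
plane z=ax+by+c [0.0016 0.2561 0.0621] tilt 0.25071773538542846 1253 0.0030739492037677486
```

View pics/z2.png

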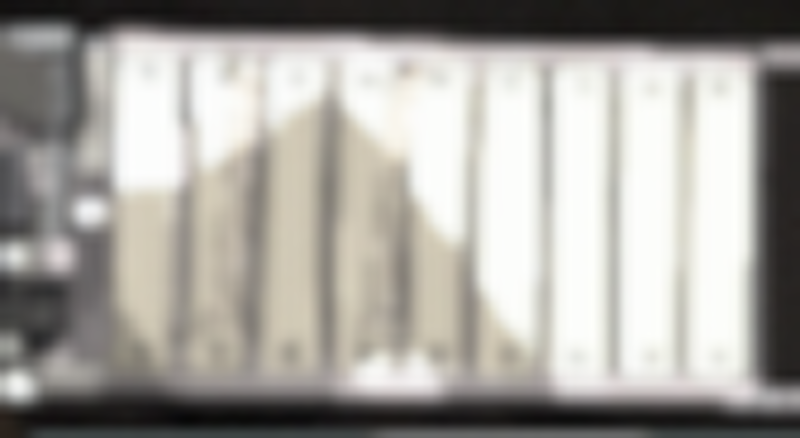

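View pics/z3.png

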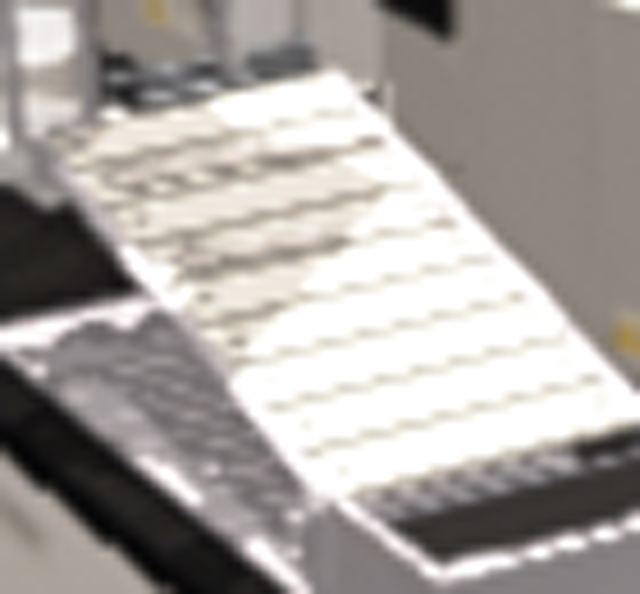

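The images are overexposed. Spanners show faintly near top crop columns 235 and 395. I'll average depth over several frames to bring them out.

```bash
cat > avg.py <<'E'
from cloud import *
import sys
n=sys.argv[1];N=16
panels=[]
for c,hgt in(("top",400),("side",200)):
    I=[robot.get_image(c) for _ in range(N)]
    z=np.stack([i["z_map"] for i in I]);z[z==0]=np.nan
    im=dict(I[0]);im["z_map"]=np.nan_to_num(np.nanmedian(z,0)*.5+np.nanmean(z,0)*.5)
    C=cloud(im);print(c,"noise",np.nanmedian(np.nanstd(z,0)))
    F=np.mean([i["frame"] for i in I],0)
    m=(C[...,0]>.37)&(C[...,0]<.51)&(C[...,1]>-.02)&(C[...,1]<.24)&(C[...,2]>.03)&(C[...,2]<.16)
    P=C[m];q=P
    for _ in range(4):
        k=np.linalg.lstsq(np.c_[q[:,:2],np.ones(len(q))],q[:,2],rcond=None)[0]
        r=P[:,2]-np.c_[P[:,:2],np.ones(len(P))]@k;q=P[abs(r)<.004]
    print("plane",k.round(4))
    np.savez(f"{n}_{c}.npz",C=C,F=F,P=P,r=r,k=k)
    R=C[...,2]-(C[...,:2]@k[:2]+k[2]);R=np.where(m,R,-.01)
    v=np.clip((R+.006)/.016*255,0,255).astype(np.uint8)
    vs,us=np.where(m);sl=np.s_[vs.min():vs.max()+1,us.min():us.max()+1]
    panels.append(cv2.resize(v[sl],(400,600),interpolation=0) if c=="side" else cv2.resize(v[sl],(400,600),interpolation=0))
    if c=="top":
        print(sl)
        for row in range(vs.min()+2,vs.max(),4):print(row,C[row,us.min(),0].round(3),(R[row,us.min():us.max()+1]*1000).round().astype(int).tolist())
cv2.imwrite(f"pics/{n}.png",np.hstack(panels))
E
python3 avg.py av1
```

```text
top noise 0.0023413966
plane [0.0044 0.2513 0.0609]
(slice(np.int64(203), np.int64(240), None), slice(np.int64(206), np.int64(273), None))
205 0.51 [-10, -10, -1, -1, -1, 0, 0, -1, -10, -10, -1, 0, 1, 1, 6, 4, 6, -10, 0, 0, 1, 0, -1, 0, -10, 0, -1, 1, 0, -1, 3, -10, -10, 4, 0, 1, 1, 1, 0, -10, -2, -1, -1, 0, 2, -1, -10, -10, 1, 0, -1, 0, -1, -1, -10, -1, 0, -1, -1, 0, 0, -10, -2, 1, -1, 1, -2]
209 0.494 [-10, -10, -1, 1, -1, 0, -1, 0, -10, -10, 0, 2, 0, 0, 4, 3, -10, -10, -1, 0, -1, -1, -1, 1, -10, 0, 1, 0, 1, 0, 0, 4, 4, -1, 0, 0, 0, 1, 0, -10, -1, -1, 0, 0, -2, 0, -10, -10, 0, -1, 1, 0, 1, -10, -10, 1, 0, 0, -1, 0, 0, -10, 0, 1, 0, -1, 1]
213 0.477 [-10, -10, 0, 0, 0, 0, 0, 0, -10, -10, -1, -1, 0, 3, 4, 5, -10, -5, -1, 0, -1, 1, 0, -10, -10, 0, 0, -1, 0, 0, 6, 3, 3, -1, 0, 0, -1, -2, -1, -10, -1, 0, 1, -1, 0, 0, -10, -10, -2, 1, 0, 0, 0, -10, -10, -1, 0, 0, 0, 0, 0, -10, -1, 0, 1, 0, -2]
217 0.461 [-10, -14, -1, -1, 0, 0, 0, 0, -10, -10, -1, 1, 0, 2, 4, 3, -10, -3, 0, 1, 0, 0, -1, -10, -10, 0, -2, -1, -2, -1, 5, 4, -10, -1, -1, -1, 0, 0, -1, -10, 0, 0, 1, -2, -1, 1, -10, -6, 0, -1,
[... 652 characters left out ...]
0, 1, -10, -10, -2, -1, 1, 2, 5, 5, -10, -2, 1, -1, -1, 1, 0, -10, -10, 1, -1, 1, 0, 0, 1, -10, -5, 1, -1, 0, 0, 1, -10, -10, 0, 0, 0, -1, 0, 0, -10, -1, 0, 1, -1, 0]
233 0.395 [-10, -1, 1, 0, 0, 0, 0, -1, -10, 0, 0, 1, 0, 0, 4, -10, -10, 1, 0, 0, 0, 1, 0, -10, -10, 0, 1, 4, 0, 0, 4, -10, -2, 0, 0, 0, 0, -1, -10, -10, 2, 0, 0, 0, 0, 0, -10, -2, -1, 1, 0, 0, 0, -10, -10, 0, -1, 2, 0, 0, -1, -10, 0, 1, 1, 0, 1]
237 0.38 [0, -1, -1, 0, 0, -1, 0, 0, -1, 0, 0, 0, 1, -2, 0, 0, 0, 0, -2, -1, -1, 0, 0, 0, 0, 0, -1, 0, 0, -1, -1, 0, 0, 0, -1, 1, 0, 0, 1, 0, 1, -2, 0, 0, 1, 1, -2, 0, -1, 1, -1, 0, 0, -1, 0, -1, 1, -1, -1, 0, 0, -2, 1, -1, -3, 0, -1]
side noise 0.0028279633
plane [0.004  0.2504 0.0591]
```

View pics/av1.png

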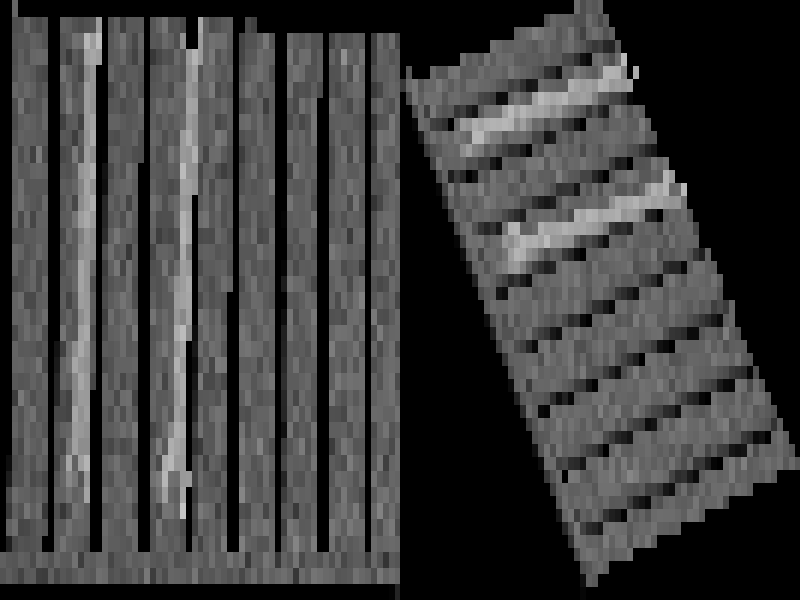

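The averaged residual map shows both spanners clearly, lying across the board a little skewed. Next I'll fit their centres and directions.

```bash
python3 - <<'E'
import numpy as np,cv2
for c in("top","side"):
    d=np.load(f"av1_{c}.npz");P,r=d["P"],d["r"]
    q=P[(r>.0022)&(r<.009)]
    for lo,hi in((.085,.15),(.15,.215)):
        s=q[(q[:,1]>lo)&(q[:,1]<hi)]
        y0=np.median(s[:,1])
        for _ in range(4):
            k=np.polyfit(s[:,0],s[:,1],1);s=q[abs(q[:,1]-np.polyval(k,q[:,0]))<.013]
        xm=(s[:,0].min()+s[:,0].max())/2
        print(c,"x",s[:,0].min().round(3),s[:,0].max().round(3),"mid",xm.round(3),np.polyval(k,xm).round(4),"slope",k[0].round(3),"z",(d["k"]@[xm,np.polyval(k,xm),1]).round(4),len(s))
# tray corners from top: height>.015
C=np.load("av1_top.npz")["C"]
m=(C[...,2]>.02)&(C[...,2]<.04)&(C[...,0]>.36)&(C[...,0]<.56)&(C[...,1]>-.305)&(C[...,1]<-.135)
n,l,st,_=cv2.connectedComponentsWithStats(m.astype(np.uint8),connectivity=8)
i=1+np.argmax(st[1:,4]);p=C[l==i];print("tray",cv2.minAreaRect((p[:,:2]*1000).astype(np.float32)),len(p),p.min(0),p.max(0))
E
```

```text
top x 0.392 0.509 mid 0.45 0.1225 slope -0.1 z 0.0937 73
top x 0.395 0.507 mid 0.451 0.185 slope -0.068 z 0.1094 73
side x 0.392 0.507 mid 0.45 0.1192 slope -0.097 z 0.0907 62
side x 0.391 0.509 mid 0.45 0.1813 slope -0.066 z 0.1063 54
tray ((453.935546875, -217.19775390625), (132.28578186035156, 172.25904846191406), 84.37628936767578) 269 [ 0.36507574 -0.2877826   0.02044321] [ 0.54380065 -0.14392067  0.03599307]
```

Request:
play_rows(travel=[[0.08,0.3,0],[0.2,0.6,0],[0.317,0.893,0],[0.317,0.893,0],[0.317,0.893,0]], twist=[[0,0,0],[0.1,0,0.03],[0.25,-0.008,0.06],[0.318,-0.011,0.085],[0.318,-0.011,0.085]], fingers=-0.34)

```text
clock: 15.32
position: [0.4492, 0.1356, 0.282]
tool_rot: [0.992, -0.035, -0.004, -0.125]
ft_force: [0.1, -0.7, 0.2]
gripper_width: 0.0284
grasp_force: 0.0
```

Request:
play_rows(travel=[[0,0,0.3],[0,0,0.6],[0,0,0.9],[0,0,1],[0,0,1]], twist=[[0,0,0],[0,0,0],[0,0,0],[0,0,0],[0,0,0]])

```text
clock: 15.95
position: [0.4485, 0.1751, 0.1367]
tool_rot: [0.992, -0.033, -0.005, -0.124]
ft_force: [-0.6, -1.0, 0.7]
gripper_width: 0.0287
grasp_force: 0.0
```

```bash
cat > rel.py <<'E'
from h import *
import sys
t=np.array([float(a) for a in sys.argv[1:4]])
s=robot.sense();R=Ro.from_quat(s["tool_rot"])
print("pos",s["position"].round(4),"to target in tool axes (m)",R.inv().apply(t-s["position"]).round(4),"norm",(R.inv().apply(t-s["position"])/.15).round(3))
print("tool x",R.apply([1,0,0]).round(3),"tool z",R.apply([0,0,1]).round(3),"w",s["gripper_width"],"F",s["ft_force"].round(1))
E
python3 rel.py .450 .183 .108; python3 - <<'E'
from cloud import *
S=robot.get_image("side");cv2.imwrite("pics/s3.png",cv2.resize(S["frame"][130:230,150:280],(780,600),interpolation=2))
E
```

```text
pos [0.4485 0.1751 0.1367] to target in tool axes (m) [ 0.0015 -0.0007  0.0298] norm [ 0.01  -0.004  0.199]
tool x [ 0.998 -0.063 -0.018] tool z [-0.002  0.247 -0.969] w 0.028697571005959873 F [-0.6 -1.   0.7]
```

View pics/s3.png

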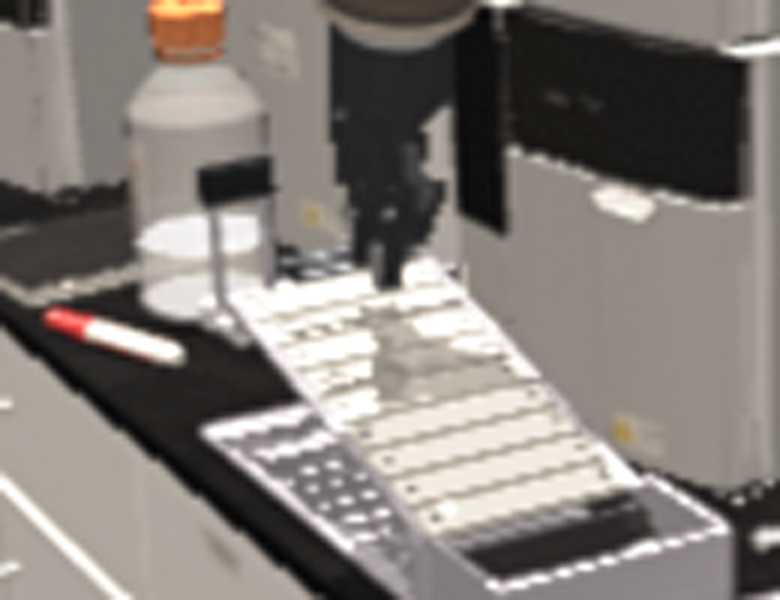

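The side view shows the hand tilted square to the board with the fingers (385,270) straddling the upper spanner. Descending by feel.

Request:
play_rows(travel=[[0,0,0.06],[0,0,0.12],[0,0,0.16],[0,0,0.175],[0,0,0.187],[0,0,0.187]], twist=[[0,0,0],[0,0,0],[0,0,0],[0,0,0],[0,0,0],[0,0,0]])

```text
clock: 16.75
position: [0.4489, 0.1813, 0.1096]
tool_rot: [0.992, -0.033, -0.004, -0.125]
ft_force: [-0.2, 0.3, 0.4]
gripper_width: 0.0278
grasp_force: 0.0
```

Request:
play_rows(travel=[[0,0,0.006],[0,0,0.012],[0,0,0.012]], twist=[[0,0,0],[0,0,0],[0,0,0]])

```text
clock: 17.12
position: [0.4489, 0.1818, 0.1079]
tool_rot: [0.992, -0.033, -0.004, -0.125]
ft_force: [-0.3, 0.4, 0.2]
gripper_width: 0.0282
grasp_force: 0.0
```

Request:
play_rows(travel=[[0,0,0.006],[0,0,0.01],[0,0,0.01]], twist=[[0,0,0],[0,0,0],[0,0,0]])

```text
clock: 17.5
position: [0.449, 0.1821, 0.1067]
tool_rot: [0.992, -0.033, -0.004, -0.125]
ft_force: [-1.8, -3.2, 9.3]
gripper_width: 0.028
grasp_force: 5.0
```

Request:
play_rows(travel=[[0,0,0.006],[0,0,0.01],[0,0,0.01]], twist=[[0,0,0],[0,0,0],[0,0,0]])

```text
clock: 17.88
position: [0.4491, 0.1823, 0.1059]
tool_rot: [0.992, -0.033, -0.004, -0.125]
ft_force: [-7.2, -10.0, 30.0]
gripper_width: 0.0283
grasp_force: 15.7
```

Contact with the slats is at TCP z of about 0.107. Backing off about 2.5 mm above contact and closing gently.

Request:
play_rows(travel=[[0,0,-0.015],[0,0,-0.028],[0,0,-0.028]], twist=[[0,0,0],[0,0,0],[0,0,0]])

```text
clock: 18.25
position: [0.4489, 0.1815, 0.1091]
tool_rot: [0.992, -0.033, -0.004, -0.125]
ft_force: [-0.2, -0.2, -0.4]
gripper_width: 0.0278
grasp_force: 0.0
```

Request:
play_rows(travel=[[0,0,0],[0,0,0],[0,0,0],[0,0,0],[0,0,0]], twist=[[0,0,0],[0,0,0],[0,0,0],[0,0,0],[0,0,0]], fingers=-1, grip_force=40)

```text
clock: 18.88
position: [0.4488, 0.1815, 0.109]
tool_rot: [0.992, -0.033, -0.004, -0.125]
ft_force: [-0.8, -0.4, 1.6]
gripper_width: 0.0075
grasp_force: 39.0
```

Request:
play_rows(travel=[[0,0,-0.01],[0,0,-0.03],[0,0,-0.06],[0,0,-0.1],[0,0,-0.16],[0,0,-0.25],[0,0,-0.4],[0,0,-0.4],[0,0,-0.4]], twist=[[0,0,0],[0,0,0],[0,0,0],[0,0,0],[0,0,0],[0,0,0],[0,0,0],[0,0,0],[0,0,0]])

```text
clock: 20.0
position: [0.4489, 0.1666, 0.1672]
tool_rot: [0.992, -0.033, -0.004, -0.125]
ft_force: [0.0, -0.3, -1.5]
gripper_width: 0.0068
grasp_force: 39.0
```

```bash
python3 rel.py .454 -.217 .003; python3 - <<'E'
from cloud import *
s=robot.sense();R=Ro.from_quat(s["tool_rot"])
I=[robot.get_image("side") for _ in range(6)]
z=np.mean([i["z_map"] for i in I],0);im=dict(I[0]);im["z_map"]=z;C=cloud(im)
q=R.inv().apply((C-s["position"]).reshape(-1,3))
m=(abs(q[:,2])<.05)&(abs(q[:,1])<.03)&(abs(q[:,0])<.09)
q=q[m]
for lo in np.arange(-.08,.08,.01):
    k=q[(q[:,0]>=lo)&(q[:,0]<lo+.01)];k=k[k[:,2]<.03];print(lo.round(2),len(k),k.mean(0).round(3) if len(k) else "")
E
```

```text
pos [0.4489 0.1666 0.1672] to target in tool axes (m) [0.0329 0.411  0.0643] norm [0.219 2.74  0.428]
tool x [ 0.998 -0.065 -0.016] tool z [ 0.     0.247 -0.969] w 0.0068391079820269915 F [ 0.  -0.3 -1.5]
-0.08 1 [-0.074 -0.021 -0.011]
-0.07 0 
-0.06 6 [-0.053  0.003 -0.001]
-0.05 8 [-0.046  0.001 -0.001]
-0.04 3 [-0.035  0.002 -0.001]
-0.03 5 [-0.026  0.003 -0.   ]
-0.02 27 [-0.011  0.001 -0.027]
-0.01 39 [-0.007  0.006 -0.02 ]
-0.0 19 [ 0.004  0.014 -0.021]
0.01 2 [ 0.015  0.007 -0.002]
0.02 6 [ 0.024 -0.    -0.002]
0.03 3 [ 0.034  0.004 -0.002]
0.04 6 [ 0.045  0.002 -0.001]
0.05 6 [ 0.055 -0.002 -0.008]
0.06 0 
0.07 1 [ 0.076 -0.03   0.021]
```

The spanner is held straight and centred. Levelling the hand and carrying it to the tray.

Request:
play_rows(travel=[[0,0.1,-0.05],[0.02,0.25,-0.1],[0.03,0.45,-0.16],[0.05,0.65,-0.22],[0.06,0.8,-0.27],[0.06,0.887,-0.295],[0.06,0.887,-0.295]], twist=[[0,0,0],[-0.06,0.005,0.01],[-0.12,0.01,0.02],[-0.18,0.015,0.025],[-0.25,0.02,0.035],[-0.318,0.025,0.042],[-0.318,0.025,0.042]])

```text
clock: 21.18
position: [0.4488, 0.0259, 0.1772]
tool_rot: [0.999, -0.05, -0.001, 0.0]
ft_force: [0.5, -0.2, -0.7]
gripper_width: 0.0073
grasp_force: 39.1
```

Request:
play_rows(travel=[[-0.02,0.15,0],[-0.04,0.4,0],[-0.07,0.65,0],[-0.1,0.88,0],[-0.1,0.98,0],[-0.1,0.98,0]], twist=[[0,0,0],[0,0,0],[0,0,0],[0,0,0],[0,0,0],[0,0,0]])

```text
clock: 21.92
position: [0.4194, -0.1187, 0.1772]
tool_rot: [0.999, -0.051, -0.001, -0.0]
ft_force: [0.6, -0.5, -2.0]
gripper_width: 0.0068
grasp_force: 39.2
```

```bash
python3 rel.py .452 -.240 .003; python3 -c "
from station import robot;print(robot.sense()['grasp_force'])"
```

```text
pos [ 0.4194 -0.1187  0.1772] to target in tool axes (m) [0.0451 0.1173 0.1742] norm [0.3   0.782 1.161]
tool x [ 0.995 -0.102 -0.001] tool z [-0.001  0.    -1.   ] w 0.006781066349214288 F [ 0.6 -0.5 -2. ]
39.18956816196442
```

Request:
play_rows(travel=[[0.06,0.15,0],[0.15,0.4,0],[0.25,0.65,0.1],[0.3,0.782,0.3],[0.3,0.782,0.5],[0.3,0.782,0.7],[0.3,0.782,0.85],[0.3,0.782,0.95],[0.3,0.782,0.95]], twist=[[0,0,0],[0,0,0],[0,0,0],[0,0,0],[0,0,0],[0,0,0],[0,0,0],[0,0,0],[0,0,0]])

```text
clock: 23.05
position: [0.4519, -0.2387, 0.034]
tool_rot: [0.999, -0.05, -0.001, -0.0]
ft_force: [0.9, 0.2, -0.4]
gripper_width: 0.0072
grasp_force: 39.2
```

Request:
play_rows(travel=[[0,0,0.04],[0,0,0.08],[0,0,0.11],[0,0,0.14],[0,0,0.16],[0,0,0.17],[0,0,0.17]], twist=[[0,0,0],[0,0,0],[0,0,0],[0,0,0],[0,0,0],[0,0,0],[0,0,0]])

```text
clock: 23.92
position: [0.452, -0.2396, 0.0092]
tool_rot: [0.999, -0.05, -0.001, 0.0]
ft_force: [-0.1, -0.4, -0.7]
gripper_width: 0.0072
grasp_force: 39.2
```

Request:
play_rows(travel=[[0,0,0.007],[0,0,0.014],[0,0,0.014]], twist=[[0,0,0],[0,0,0],[0,0,0]])

```text
clock: 24.3
position: [0.452, -0.2396, 0.0071]
tool_rot: [0.999, -0.05, -0.001, 0.0]
ft_force: [0.2, 0.5, -1.0]
gripper_width: 0.007
grasp_force: 39.2
```

Request:
play_rows(travel=[[0,0,0.005],[0,0,0.01],[0,0,0.01]], twist=[[0,0,0],[0,0,0],[0,0,0]])

```text
clock: 24.68
position: [0.452, -0.2396, 0.0056]
tool_rot: [0.999, -0.05, -0.001, 0.0]
ft_force: [-0.5, 0.4, -1.3]
gripper_width: 0.0073
grasp_force: 39.2
```

Request:
play_rows(travel=[[0,0,0.005],[0,0,0.008],[0,0,0.008]], twist=[[0,0,0],[0,0,0],[0,0,0]])

```text
clock: 25.05
position: [0.4521, -0.2397, 0.0047]
tool_rot: [0.999, -0.05, -0.001, 0.0]
ft_force: [-1.3, 0.5, 8.0]
gripper_width: 0.0072
grasp_force: 40.5
```

Request:
play_rows(travel=[[0,0,0],[0,0,0],[0,0,0],[0,0,0]], twist=[[0,0,0],[0,0,0],[0,0,0],[0,0,0]], fingers=-0.34)

```text
clock: 25.55
position: [0.452, -0.2396, 0.0044]
tool_rot: [0.999, -0.05, -0.001, 0.0]
ft_force: [-0.4, -0.5, -0.5]
gripper_width: 0.0283
grasp_force: 0.0
```

Request:
play_rows(travel=[[0,0,-0.05],[0,0,-0.2],[0,0,-0.5],[0,0,-0.8],[0,0,-1],[0,0,-1]], twist=[[0,0,0],[0,0,0],[0,0,0],[0,0,0],[0,0,0],[0,0,0]])

```text
clock: 26.3
position: [0.4535, -0.2402, 0.1571]
tool_rot: [0.999, -0.05, 0.001, 0.001]
ft_force: [-1.2, 0.6, -0.6]
gripper_width: 0.0281
grasp_force: 0.0
```

```bash
sed -i 's/^N=16//;s/;N=16/;N=8/' avg.py; python3 avg.py av2 | grep -v '\['; python3 - <<'E'
import numpy as np
from h import *
for c in("top","side"):
    d=np.load(f"av2_{c}.npz");P,r=d["P"],d["r"]
    q=P[(r>.0022)&(r<.009)]
    s=q[(q[:,1]>.09)&(q[:,1]<.15)]
    for _ in range(4):
        k=np.polyfit(s[:,0],s[:,1],1);s=q[abs(q[:,1]-np.polyval(k,q[:,0]))<.012]
    xm=(s[:,0].min()+s[:,0].max())/2
    print(c,len(s),xm.round(3),np.polyval(k,xm).round(4),k[0].round(3),"z",(d["k"]@[xm,np.polyval(k,xm),1]).round(4),d["k"].round(3))
    C=d["C"];u=(C[...,2]>.0055)&(C[...,2]<.014)&(abs(C[...,0]-.454)<.065)&(abs(C[...,1]+.217)<.05)
    t=C[u];print(" tray pts",len(t),t.min(0).round(3) if len(t) else"",t.max(0).round(3) if len(t) else "",t.mean(0).round(3) if len(t) else "")
print(robot.sense()["position"])
E
```

```text
top noise 0.0019917344
(slice(np.int64(203), np.int64(240), None), slice(np.int64(206), np.int64(273), None))
side noise 0.0026612543
top 71 0.45 0.1225 -0.099 z 0.0936 [0.003 0.25  0.062]
 tray pts 97 [ 0.393 -0.248  0.006] [ 0.517 -0.168  0.011] [ 0.463 -0.203  0.007]
side 62 0.449 0.1188 -0.106 z 0.0906 [0.004 0.25  0.059]
 tray pts 23 [ 0.398 -0.245  0.006] [ 0.509 -0.228  0.008] [ 0.453 -0.238  0.007]
[ 0.45227061 -0.23953604  0.15442155]
```

The first spanner is in the tray and the second hasn't moved. Going back for it.

Request:
play_rows(travel=[[-0.04,-0.35,0],[-0.08,-0.76,0]], twist=[[0,0,0],[0,0,0]])

```text
clock: 27.35
position: [0.4518, -0.1244, 0.1544]
tool_rot: [0.999, -0.051, -0.0, 0.0]
ft_force: [1.1, 0.3, 0.5]
gripper_width: 0.0283
grasp_force: 0.0
```

Request:
play_rows(travel=[[-0.04,-0.35,0],[-0.08,-0.76,0]], twist=[[0,0,0],[0,0,0]])

```text
clock: 27.6
position: [0.4513, -0.0089, 0.1545]
tool_rot: [0.999, -0.051, -0.0, 0.0]
ft_force: [1.1, 0.3, 0.0]
gripper_width: 0.0283
grasp_force: 0.0
```

Request:
play_rows(travel=[[-0.04,-0.35,0],[-0.08,-0.764,0],[-0.08,-0.764,0],[-0.08,-0.764,0]], twist=[[0.12,-0.012,0],[0.25,-0.025,0],[0.317,-0.032,0],[0.317,-0.032,0]])

```text
clock: 28.1
position: [0.4507, 0.1047, 0.1541]
tool_rot: [0.991, -0.05, -0.007, -0.124]
ft_force: [-0.1, -0.3, -0.6]
gripper_width: 0.028
grasp_force: 0.0
```

```bash
python3 rel.py .450 .121 .092
```

```text
pos [0.4507 0.1047 0.1541] to target in tool axes (m) [-0.0007 -0.0004  0.0642] norm [-0.004 -0.003  0.428]
tool x [ 0.995 -0.098 -0.027] tool z [-0.002  0.247 -0.969] w 0.027976638684050006 F [-0.1 -0.3 -0.6]
```

Request:
play_rows(travel=[[0,0,0.1],[0,0,0.2],[0,0,0.3],[0,0,0.37],[0,0,0.405],[0,0,0.42],[0,0,0.42]], twist=[[0,0,0],[0,0,0],[0,0,0],[0,0,0],[0,0,0],[0,0,0],[0,0,0]])

```text
clock: 28.98
position: [0.4508, 0.1205, 0.0933]
tool_rot: [0.991, -0.05, -0.007, -0.124]
ft_force: [-0.3, 0.1, -0.3]
gripper_width: 0.0281
grasp_force: 0.0
```

Request:
play_rows(travel=[[0,0,0.006],[0,0,0.01],[0,0,0.01]], twist=[[0,0,0],[0,0,0],[0,0,0]])

```text
clock: 29.35
position: [0.4508, 0.1209, 0.0919]
tool_rot: [0.991, -0.05, -0.007, -0.124]
ft_force: [0.2, 0.1, 2.0]
gripper_width: 0.0283
grasp_force: 1.0
```

Request:
play_rows(travel=[[0,0,-0.007],[0,0,-0.014],[0,0,-0.014]], twist=[[0,0,0],[0,0,0],[0,0,0]])

```text
clock: 29.72
position: [0.4507, 0.1204, 0.0939]
tool_rot: [0.991, -0.05, -0.007, -0.124]
ft_force: [-0.4, -0.0, 0.4]
gripper_width: 0.0281
grasp_force: 0.0
```

Request:
play_rows(travel=[[0,0,0],[0,0,0],[0,0,0],[0,0,0],[0,0,0]], twist=[[0,0,0],[0,0,0],[0,0,0],[0,0,0],[0,0,0]], fingers=-1, grip_force=40)

```text
clock: 30.35
position: [0.4507, 0.1204, 0.0938]
tool_rot: [0.991, -0.05, -0.007, -0.124]
ft_force: [-1.1, 0.3, 2.9]
gripper_width: 0.0068
grasp_force: 39.2
```

Request:
play_rows(travel=[[0,0,-0.01],[0,0,-0.03],[0,0,-0.06],[0,0,-0.1],[0,0,-0.16],[0,0,-0.25],[0,0,-0.4],[0,0,-0.5],[0,0,-0.5]], twist=[[0,0,0],[0,0,0],[0,0,0],[0,0,0],[0,0,0],[0,0,0],[0,0,0],[0,0,0],[0,0,0]])

```text
clock: 31.48
position: [0.4516, 0.1016, 0.1676]
tool_rot: [0.991, -0.05, -0.006, -0.124]
ft_force: [0.2, 0.8, -1.9]
gripper_width: 0.0072
grasp_force: 39.0
```

```bash
python3 rel.py .456 -.193 .150; python3 - <<'E'
from cloud import *
s=robot.sense();R=Ro.from_quat(s["tool_rot"])
I=[robot.get_image("side") for _ in range(6)]
z=np.mean([i["z_map"] for i in I],0);im=dict(I[0]);im["z_map"]=z;C=cloud(im)
q=R.inv().apply((C-s["position"]).reshape(-1,3))
q=q[(abs(q[:,2])<.03)&(abs(q[:,1])<.02)&(abs(q[:,0])<.07)]
for lo in np.arange(-.07,.07,.02):
    k=q[(q[:,0]>=lo)&(q[:,0]<lo+.02)];print(lo.round(2),len(k),k.mean(0).round(3) if len(k) else "")
E
```

```text
pos [0.4516 0.1016 0.1676] to target in tool axes (m) [ 0.0335  0.2879 -0.0557] norm [ 0.224  1.919 -0.371]
tool x [ 0.995 -0.097 -0.024] tool z [ 0.001  0.247 -0.969] w 0.007195733387280368 F [ 0.2  0.8 -1.9]
-0.07 7 [-0.055  0.001 -0.   ]
-0.05 11 [-0.041  0.003 -0.   ]
-0.03 22 [-0.015  0.002 -0.009]
-0.01 37 [-0.003  0.014 -0.016]
0.01 5 [0.02  0.001 0.   ]
0.03 10 [0.04  0.001 0.001]
0.05 3 [ 0.052 -0.002  0.004]
0.07 0
```

Request:
play_rows(travel=[[0.01,0.1,-0.02],[0.03,0.28,-0.05],[0.06,0.5,-0.1],[0.08,0.72,-0.14],[0.1,0.88,-0.17],[0.112,0.96,-0.185],[0.112,0.96,-0.185]], twist=[[0,0,0],[-0.06,0.006,0],[-0.12,0.012,0],[-0.18,0.018,0],[-0.25,0.025,0],[-0.317,0.032,0],[-0.317,0.032,0]])

```text
clock: 32.65
position: [0.4528, -0.046, 0.1573]
tool_rot: [0.999, -0.05, -0.001, 0.0]
ft_force: [0.2, 0.2, -0.3]
gripper_width: 0.0071
grasp_force: 39.1
```

```bash
python3 rel.py .456 -.193 .150
```

```text
pos [ 0.4528 -0.046   0.1573] to target in tool axes (m) [0.0179 0.146  0.0073] norm [0.119 0.973 0.049]
tool x [ 0.995 -0.1   -0.002] tool z [-0.002 -0.001 -1.   ] w 0.007116947455960086 F [ 0.2  0.2 -0.3]
```

Move over the tray, then go down to about TCP z 0.012, then feel for the floor.

Request:
play_rows(travel=[[0.02,0.15,0],[0.05,0.4,0],[0.08,0.65,0],[0.11,0.88,0],[0.119,0.973,0.05],[0.119,0.973,0.25],[0.119,0.973,0.45],[0.119,0.973,0.65],[0.119,0.973,0.8],[0.119,0.973,0.8]], twist=[[0,0,0],[0,0,0],[0,0,0],[0,0,0],[0,0,0],[0,0,0],[0,0,0],[0,0,0],[0,0,0],[0,0,0]])

```text
clock: 33.9
position: [0.4546, -0.1914, 0.0361]
tool_rot: [0.999, -0.05, -0.002, -0.001]
ft_force: [0.1, 0.8, -1.3]
gripper_width: 0.0072
grasp_force: 39.2
```

Request:
play_rows(travel=[[0,0,0.04],[0,0,0.08],[0,0,0.12],[0,0,0.16],[0,0,0.19],[0,0,0.2],[0,0,0.2]], twist=[[0,0,0],[0,0,0],[0,0,0],[0,0,0],[0,0,0],[0,0,0],[0,0,0]])

```text
clock: 34.78
position: [0.4559, -0.1925, 0.0075]
tool_rot: [0.999, -0.05, -0.001, 0.0]
ft_force: [0.6, -0.1, -0.7]
gripper_width: 0.0073
grasp_force: 39.2
```

Request:
play_rows(travel=[[0,0,0],[0,0,0]], twist=[[0,0,0],[0,0,0]])

```text
clock: 35.02
position: [0.4561, -0.1926, 0.0078]
tool_rot: [0.999, -0.05, -0.001, 0.0]
ft_force: [-0.2, -0.6, 0.4]
gripper_width: 0.0073
grasp_force: 39.2
```

Request:
play_rows(travel=[[0,0,0.006],[0,0,0.013],[0,0,0.013]], twist=[[0,0,0],[0,0,0],[0,0,0]])

```text
clock: 35.4
position: [0.4559, -0.1925, 0.0056]
tool_rot: [0.999, -0.05, -0.001, 0.0]
ft_force: [0.1, 0.3, -1.3]
gripper_width: 0.0071
grasp_force: 39.2
```

Request:
play_rows(travel=[[0,0,0.004],[0,0,0.007],[0,0,0.007]], twist=[[0,0,0],[0,0,0],[0,0,0]])

```text
clock: 35.78
position: [0.456, -0.1926, 0.0048]
tool_rot: [0.999, -0.05, -0.001, 0.0]
ft_force: [-0.8, -0.2, 5.2]
gripper_width: 0.0072
grasp_force: 40.1
```

Contact. Opening, rising and checking.

Request:
play_rows(travel=[[0,0,0],[0,0,0],[0,0,0],[0,0,0]], twist=[[0,0,0],[0,0,0],[0,0,0],[0,0,0]], fingers=-0.34)

```text
clock: 36.28
position: [0.456, -0.1926, 0.0046]
tool_rot: [0.999, -0.05, -0.001, 0.0]
ft_force: [0.5, 1.0, 0.0]
gripper_width: 0.0284
grasp_force: 0.0
```

Request:
play_rows(travel=[[0,0,-0.05],[0,0,-0.2],[0,0,-0.5],[0,0,-0.8],[0,0,-1],[0,0,-1]], twist=[[0,0,0],[0,0,0],[0,0,0],[0,0,0],[0,0,0],[0,0,0]])

```text
clock: 37.02
position: [0.4575, -0.1931, 0.1573]
tool_rot: [0.999, -0.05, 0.001, 0.001]
ft_force: [0.7, 0.9, -0.2]
gripper_width: 0.0284
grasp_force: 0.0
```

Request:
play_rows(travel=[[0,0.35,-0.3],[0,0.7,-0.6],[0,1,-0.6],[0,1,-0.6],[0,1,-0.6]], twist=[[0,0,0],[0,0,0],[0,0,0],[0,0,0],[0,0,0]])

```text
clock: 37.65
position: [0.4406, -0.3411, 0.2438]
tool_rot: [0.999, -0.051, -0.001, -0.0]
ft_force: [-0.4, 0.1, -0.7]
gripper_width: 0.0282
grasp_force: 0.0
```

```bash
python3 look.py l3; python3 avg.py av3 | grep plane; python3 - <<'E'
from h import *
for c in("top","side"):
    C=np.load(f"av3_{c}.npz")["C"]
    u=(C[...,2]>.0055)&(C[...,2]<.014)&(abs(C[...,0]-.454)<.06)
    for lo,hi in((-.262,-.222),(-.212,-.175)):
        t=C[u&(C[...,1]>lo)&(C[...,1]<hi)];print(c,len(t),t.min(0).round(3),t.max(0).round(3),t.mean(0).round(3))
E
```

```text
side column_a_mid 0.5 [268. 244.] [ 0.461 -0.186  0.004]
side spanner_a_mid 0.4 [267. 247.] [ 0.449 -0.198  0.001]
top column_a_mid 0.68 [296. 222.] [ 0.44  -0.115  0.037]
top column_a_mid 0.62 [139. 211.] [0.478 0.497 0.117]
top spanner_a_mid 0.42 [314. 217.] [ 0.462 -0.193  0.009]
plane [0.0034 0.2496 0.0615]
plane [0.0033 0.2503 0.0594]
top 112 [ 0.397 -0.26   0.006] [ 0.513 -0.222  0.011] [ 0.453 -0.24   0.008]
top 109 [ 0.397 -0.21   0.006] [ 0.513 -0.176  0.012] [ 0.455 -0.192  0.007]
side 24 [ 0.401 -0.244  0.006] [ 0.51  -0.229  0.007] [ 0.451 -0.237  0.006]
side 48 [ 0.401 -0.204  0.006] [ 0.507 -0.179  0.008] [ 0.451 -0.194  0.006]
```

View pics/l3.png

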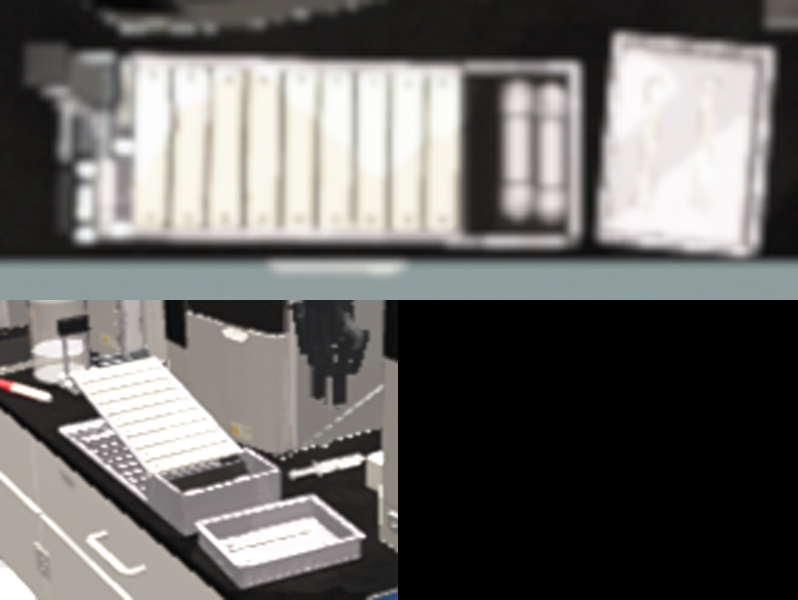

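The picture shows both spanners in the tray, at crop (648,145) and (708,145). Both columns are in the trough, the board is still tilted and the hand is clear.

```bash
python3 -c "
from station import robot;print(robot.hand_in())"
```

```text
the job is handed in; nothing more can be done
None
```

I handed the job in at about 39 s on the robot's clock. In the last picture both columns were in the trough, the board stood tilted on its pawl at about 0.25 rad, and both spanners lay flat in the tray; the hand-in call returned no verdict.

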